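Clamp a plaster mould and start the vibrating table

ROBOT

A 7-joint arm with a two-finger parallel gripper is mounted at the origin on the work surface. World frame = base frame: x ahead of the robot, y to its left, z up, the work surface at z = 0. Lengths are in m, angles in rad, forces in N, time in s.
With the tool pointing down it reaches from about 0.4 to 0.85 m from the base axis. Payload 6.9 kg.
Tool frame: the origin (TCP) lies midway between the tips of the shut fingers; the grasp point (between the pads) lies 19 mm behind it; z points along the fingers, x is the direction in which the jaws open and shut, and the axes are right-handed (so a half turn about z gives the same grasp; the last joint's range is limited). The gripper opens to 85 mm and grips with 20 to 120 N. Pads are 22 mm wide; open, the fingers measure 114 mm over their backs; the gripper's body (76 mm by 85 mm) begins 54 mm behind the grasp point. The pads swing forward as they close: fully open they stand 13 mm farther back than shut.
Start: joints at [1.359, 0.507, -0.238, 1.5, 0.126, 1.149, -0.155], TCP at [0.195, -0.594, 0.231] pointing down, gripper open.
Joint ranges: [-3.08, 3.08], [-0.24, 2.05], [-1.43, 1.35], [0, 2.5], [-1.52, 4.66], [0.17, 1.96], [-2.89, 2.89]. Speed limits (rad/s): [2.39, 2.39, 3.14, 3.14, 3.14, 3.14, 3.14].

INTERFACE

Orientations are given as a rotation vector (axis times angle).
In Python, from rig import ctrl gives the robot as it stands. The module is installed in compiled form; this text tells all that it offers.
- The arm moves only by the tool servo_tool, never from a script. Its argument "rows" is a list that holds one entry, the list of rows, each a list of 7 numbers: the turn, a rotation vector about the tool's x, y, z in degrees, then the shift along the tool's x, y, z in mm, then the opening, from 0 (shut) to 1 (fully open). In form: [[[rx, ry, rz, tx, ty, tz, grip], ...]]. A call has 1 to 5 rows; each row is the pose to reach, as a shift and turn from the pose measured when the call began, along the tool's axes at that moment; what a row does not reach only later rows make up. A row lasts 1/12 s, in which the tool goes at most 41.7 mm and 7.16 degrees, less where a joint would pass 70% of its speed; a pose out of reach is approached as far as the arm can. A call with a gripper value outside its range is refused whole. The fingers move at their own pace and stop on an object; the grip force is fixed at half the most. Time passes only in rows, so rows that repeat a pose let the fingers close. It gives the time, the measured TCP pose, the force and the opening at its end, in the units of the state.
- ctrl.read_state(): the state, without advancing time (a new reading comes with each control period).
- ctrl.snapshot(name): name is "scene" or "top" or "wrist"; returns the picture (420x560x3 uint8, red, green, blue); there is no depth.
- ctrl.get_calibration(name): a dict with "fx", "fy", "cx", "cy" (pixels), "rvec" (rotation vector, rad) and "tvec" (3), from world to camera coordinates, as OpenCV has them. Camera axes: x right, y down, z forward; pixel columns grow to the right and rows downward; lengths in m; the calibration is good to about 2 mm. A picture is of the moment at which its call begins: read the wrist's pose just before it. get_calibration takes no time and is no camera call; for the wrist camera it gives the pose at the moment of the call.
- ctrl.finish_job(): hands the job in, once; it reports no verdict.
Trained networks look in the newest picture that a camera, given by its name, has taken for a name from the list of things; names that differ only in an ending like _2 or _b are one class to them, and where a whole thing is asked for, a point or a joint stands for the part that bears it (a point fixed in the world has none). Each returns a list of dicts, best first, with "score" (0 to 1); they miss things now and then, are a little off and sometimes report something else, mostly with a low value. They report only what shows in the picture. A call takes as long as a camera call.
- ctrl.search_frame(camera, target): "point" ([column, row] as shares, 0 to 1, of the picture: columns of its width, rows of its height, amid what is visible of it).
- ctrl.trace(camera, target): "mask" (420x560 bool, what is visible of it) and "point" ([column, row] as shares, 0 to 1, of the picture: columns of its width, rows of its height, amid what is visible of it).
- ctrl.mark_of(camera, target): "point" ([column, row] as shares, 0 to 1, of the picture: columns of its width, rows of its height: a listed point, or the origin of a listed thing).
The state is a dict: "time": time; "q": joint angles; "dq": joint speeds; "joint_efforts": joint torques, N m; "position": TCP position; "ee_rot": TCP orientation; "ft_force": force on the tool from outside, world axes, zero at the start; "moment": the same for the moment, N m; "opening": opening from 0.0 (shut) to 1.0 (fully open).
Only numpy, scipy, OpenCV 4.12 (cv2) and the standard library are available. Lean on these libraries where they do the work, as an engineer would, in place of code of your own. Each camera call takes 0.05 s, during which the arm holds its last target.

TASK

Clamp the plaster mould on the vibrating table: turn the red T-handle clockwise until it suddenly goes stiff, then about 30 degrees (a twelfth of a turn) further and no more. Then start the table from its control box: press the white, the yellow and the green button in that order, one at a time, each all the way down to its stop and let up again before the next. Leave the red and blue buttons unpressed and the other things where they are.

Things in the scene. Friction and masses are not known exactly. Their poses are not given: they have to be found in the camera images.
- clamp_grip (a point): centre of the grip bar of the red T-handle on the clamp screw, on the screw's upright axis. The bar is 90 mm long (along this point's x axis), 20 mm wide (y) and 38 mm tall, its ends and sides free; z is up. Below it a 26 mm round hub, then, 43 mm below this point, the yellow bridge (36 mm wide, 226 mm long, along y of vibrator). The bar stands across the bridge at the handle's zero, and is the highest part of the fixture
- clamp_turn (a joint): rad, the light running-in turn of the T-handle, growing as the handle turns clockwise seen from above; it runs easily (0.04 Nm) until the rubber pad of the screw bears on the mould at 1.2, then grows no more
- clamp_extra (a joint): rad, how far the T-handle has been turned on clockwise after the pad bears on the mould: 0 until then. It is stiff (0.35 Nm) and stays where it is left; 30 degrees is 0.52
- vibrator: low blue vibrating table (280 x 240 mm, 52 mm high) with a steel top, on it a two-part white plaster mould (130 x 140 x 70 mm) under the clamp bridge (top at 158 mm, on two posts). Fixed; origin at the centre of its underside, on the screw's axis; x runs across the bridge, y along it
- console: grey control box 240 x 250 mm, 60 mm high, with five round buttons of different colours on its top (three in the row on its -x side, two behind) and a brush lying along its +x edge. Fixed; origin at the centre of its underside
- white_top (a point): centre of the top of the white push button (to be pressed first; all five work alike); round cap 40 mm across, its top 34 mm above the control box's lid when unused; a 54 mm metal bezel (14 mm high) stands round it; neighbouring buttons are 76 mm or more apart
- white_cap (a joint): m, spring travel of the white cap, 0 (up) to 0.006, against 1 to 2.3 N; springs back when let go
- white_set (a joint): m, latch of the white button, 0 (unused) to 0.004 (set): after the spring travel the cap goes on down against 3.3 N, taking the grey ring round it along, to a hard stop 10 mm below where it started (6 to 7 N is ample to reach it); the latch stays down, so a used cap comes back up by 6 mm only and stands 4 mm lower
- yellow_top (a point): centre of the top of the yellow push button (to be pressed second; all five work alike); round cap 40 mm across, its top 34 mm above the control box's lid when unused; a 54 mm metal bezel (14 mm high) stands round it; neighbouring buttons are 76 mm or more apart
- yellow_cap (a joint): m, spring travel of the yellow cap, 0 (up) to 0.006, against 1 to 2.3 N; springs back when let go
- yellow_set (a joint): m, latch of the yellow button, 0 (unused) to 0.004 (set): after the spring travel the cap goes on down against 3.3 N, taking the grey ring round it along, to a hard stop 10 mm below where it started (6 to 7 N is ample to reach it); the latch stays down, so a used cap comes back up by 6 mm only and stands 4 mm lower
- green_top (a point): centre of the top of the green push button (to be pressed third; all five work alike); round cap 40 mm across, its top 34 mm above the control box's lid when unused; a 54 mm metal bezel (14 mm high) stands round it; neighbouring buttons are 76 mm or more apart
- green_cap (a joint): m, spring travel of the green cap, 0 (up) to 0.006, against 1 to 2.3 N; springs back when let go
- green_set (a joint): m, latch of the green button, 0 (unused) to 0.004 (set): after the spring travel the cap goes on down against 3.3 N, taking the grey ring round it along, to a hard stop 10 mm below where it started (6 to 7 N is ample to reach it); the latch stays down, so a used cap comes back up by 6 mm only and stands 4 mm lower
- red_top (a point): centre of the top of the red push button (not to be pressed; all five work alike); round cap 40 mm across, its top 34 mm above the control box's lid when unused; a 54 mm metal bezel (14 mm high) stands round it; neighbouring buttons are 76 mm or more apart
- blue_top (a point): centre of the top of the blue push button (not to be pressed; all five work alike); round cap 40 mm across, its top 34 mm above the control box's lid when unused; a 54 mm metal bezel (14 mm high) stands round it; neighbouring buttons are 76 mm or more apart
- figure: small white plaster bust, 38 mm across, 80 mm tall, standing on the vibrating table beside the mould; bystander, to be left alone; origin at the centre of its underside
- brush: flat brush 200 mm long, 20 mm high, lying along the far edge of the control box; bystander, to be left alone; origin at the centre of its underside
- bowl: pink mixing bowl, 150 mm across, 65 mm high; bystander, to be left alone; origin at the centre of its underside
- jar: amber jar, 76 mm across, 100 mm tall; bystander, to be left alone; origin at the centre of its underside
- mallet: wooden mallet, 240 mm long, lying; bystander, to be left alone; origin at the centre of its underside
- bottle: white bottle, 66 mm across, 170 mm tall; bystander, to be left alone; origin at the centre of its underside
- cup: terracotta cup, 80 mm across, 90 mm tall; bystander, to be left alone; origin at the centre of its underside
- relief: round plaster relief, 126 mm across, 18 mm thick; bystander, to be left alone; origin at the centre of its underside

How it is judged:
By the outcome, as a careful person would: the job done as asked, in the order asked, and still so for the second after the job is handed in, with the robot touching nothing.
It also fails if it takes over 59 s, if anything falls off the work surface, if the arm or the gripper's body presses on something with over 40 N, if the wrist force passes 120 N, or if a joint passes its speed limit or range.

## Working session

There is one attempt and no reset: what is moved stays moved. The work goes in short steps, Python scripts to look and compute and a tool call to move; the robot and the scene stay as the last step left them, time stands still between calls to the robot, and variables do not carry over. Pictures are saved under pics/ and viewed, and the job is handed in when it is done.

Besides the shell and the picture viewer there is one more tool, called after "Emit:" by a JSON object that holds its "name" and its "arguments". servo_tool: Moves the arm, as the interface text tells. Its arguments: {"type":"object","properties":{"rows":{"type":"array","items":{"type":"array","items":{"type":"array","items":{"type":"number"}}}}},"required":["rows"]}

```bash
mkdir -p pics; cat > h.py <<'E'
import numpy as np, cv2
from rig import ctrl
def snap(n,f):
    im=ctrl.snapshot(n); cv2.imwrite('pics/'+f,im[:,:,::-1]); return im
def ray(cal,u,v):
    R=cv2.Rodrigues(np.array(cal['rvec'],float))[0];t=np.array(cal['tvec'],float)
    d=R.T@np.array([(u-cal['cx'])/cal['fx'],(v-cal['cy'])/cal['fy'],1]);return -R.T@t,d
def atz(cal,u,v,z):
    o,d=ray(cal,u,v);return o+d*(z-o[2])/d[2]
def proj(cal,p):
    K=np.array([[cal['fx'],0,cal['cx']],[0,cal['fy'],cal['cy']],[0,0,1]],float)
    return cv2.projectPoints(np.array(p,float).reshape(-1,1,3),np.array(cal['rvec'],float),np.array(cal['tvec'],float),K,None)[0].reshape(-1,2)
E
python3 - <<'E'
from h import *
s=ctrl.read_state();print(s['time'],s['position'],s['ee_rot'],s['opening'],s['ft_force'])
for n in ['scene','top']:
    snap(n,n+'0.png');c=ctrl.get_calibration(n)
    for t,z in [('clamp_grip',.182),('vibrator',0),('console',0),('white_top',.094),('yellow_top',.094),('green_top',.094),('red_top',.094),('blue_top',.094)]:
        for r in ctrl.mark_of(n,t)[:2]:
            u,v=r['point'][0]*560,r['point'][1]*420
            print(n,t,round(r['score'],2),round(u),round(v),atz(c,u,v,z).round(4))
print(ctrl.read_state()['time'])
E
```

```text
0.0 [ 0.19505514 -0.59323895  0.23041036] [-2.54409663e+00  1.84134947e+00  2.38383310e-03] 1.0003314888721984 [ 0.12767348  1.07970444 -0.37107959]
scene clamp_grip 0.71 303 136 [0.5268 0.2328 0.182 ]
scene clamp_grip 0.54 301 174 [0.6045 0.1029 0.182 ]
scene vibrator 0.58 303 176 [0.5456 0.2216 0.    ]
scene console 0.66 219 270 [ 0.5258 -0.2257  0.    ]
scene white_top 0.61 176 259 [ 0.4394 -0.2919  0.094 ]
scene yellow_top 0.52 198 244 [ 0.4602 -0.2207  0.094 ]
scene green_top 0.5 205 269 [ 0.5265 -0.2694  0.094 ]
scene green_top 0.41 225 252 [ 0.5412 -0.1965  0.094 ]
scene red_top 0.56 215 226 [ 0.4633 -0.1443  0.094 ]
scene red_top 0.43 334 177 [0.6636 0.2117 0.094 ]
scene blue_top 0.56 225 250 [ 0.5369 -0.1922  0.094 ]
top clamp_grip 0.72 192 225 [0.5416 0.2305 0.182 ]
top clamp_grip 0.53 264 163 [0.7201 0.0341 0.182 ]
top vibrator 0.8 207 230 [0.5473 0.214  0.    ]
top vibrator 0.2 195 192 [0.6677 0.2589 0.    ]
top console 0.6 347 235 [ 0.5385 -0.2292  0.    ]
top console 0.19 351 209 [ 0.6216 -0.2416  0.    ]
top white_top 0.68 377 266 [ 0.4377 -0.3034  0.094 ]
top yellow_top 0.7 349 255 [ 0.4682 -0.2211  0.094 ]
top yellow_top 0.27 107 232 [0.5256 0.4984 0.094 ]
top green_top 0.65 366 235 [ 0.5307 -0.2709  0.094 ]
top red_top 0.6 326 252 [ 0.4768 -0.1516  0.094 ]
0.9
```

View pics/scene0.png

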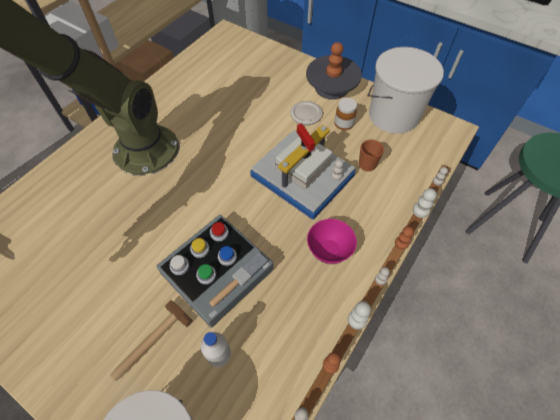

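View pics/top0.png

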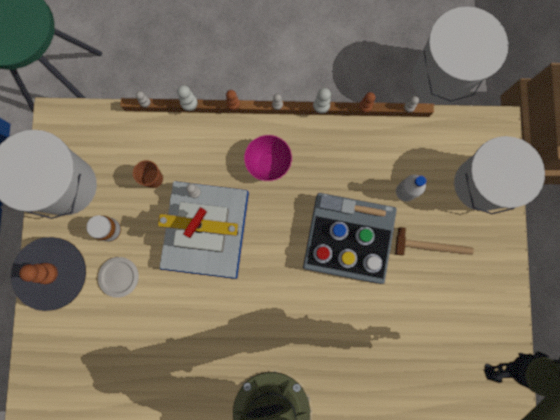

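```bash
cat >> h.py <<'E'
from scipy.spatial.transform import Rotation as Ro
def rel(x,y,z,yaw):
    s=ctrl.read_state();R=Ro.from_rotvec(s['ee_rot']);c,n=np.cos(np.radians(yaw)),np.sin(np.radians(yaw))
    T=Ro.from_matrix(np.array([[c,n,0],[n,-c,0],[0,0,-1]]))
    xx=R.as_matrix()[:,0]
    print('t',round(s['time'],2),'p',np.round(s['position'],4),'yaw',np.degrees(np.arctan2(xx[1],xx[0])).round(1),'F',np.round(s['ft_force'],1),'M',np.round(s['moment'],2),'op',round(s['opening'],2),'q',np.round(s['q'],2))
    print('REL',np.round((R.inv()*T).as_rotvec(degrees=True),2),np.round(R.inv().apply(np.array([x,y,z])-s['position'])*1000,1))
E
python3 - <<'E'
from h import *
rel(.48,-.23,.34,-26)
E
```

```text
t 0.9 p [ 0.1953 -0.5937  0.2313] yaw -71.8 F [ 0.4  0.2 -0.5] M [-0.    0.03 -0.03] op 1.0 q [ 1.36  0.51 -0.24  1.5   0.13  1.15 -0.15]
REL [ -0.     0.   -45.79] [-256.5 -384.1 -108.7]
```

Emit:
{"name": "servo_tool", "arguments": {"rows": [[[0,0,-5,-20,-30,-40,1],[0,0,-46,-256,-384,-109,1],[0,0,-46,-256,-384,-109,1],[0,0,-46,-256,-384,-109,1],[0,0,-46,-256,-384,-109,1]]]}}

```text
time: 1.32
position: [0.3145, -0.4411, 0.2924]
ee_rot: [2.972, -1.018, 0.001]
ft_force: [1.4, -0.3, -0.3]
opening: 0.996
```

```bash
python3 - <<'E'
from h import *
rel(.48,-.23,.34,-26)
E
```

```text
t 1.32 p [ 0.3145 -0.4411  0.2924] yaw -37.8 F [ 1.4 -0.3 -0.3] M [-0.02 -0.02 -0.03] op 1.0 q [ 1.21  0.35 -0.43  1.61  0.15  1.21  0.08]
REL [  0.03  -0.03 -11.81] [   1.3 -268.2  -47.7]
```

Emit:
{"name": "servo_tool", "arguments": {"rows": [[[0,0,-12,1,-268,-48,1],[0,0,-12,1,-268,-48,1],[0,0,-12,1,-268,-48,1],[0,0,-12,1,-268,-48,1],[0,0,-12,1,-268,-48,1]]]}}

```text
time: 1.73
position: [0.4406, -0.2793, 0.3293]
ee_rot: [3.061, -0.702, 0.001]
ft_force: [0.6, -0.1, 0.6]
opening: 0.999
```

```bash
python3 - <<'E'
from h import *
rel(.48,-.23,.34,-26)
E
```

```text
t 1.73 p [ 0.4406 -0.2793  0.3293] yaw -25.8 F [ 0.6 -0.1  0.6] M [-0.03 -0.06 -0.05] op 1.0 q [ 0.92  0.3  -0.56  1.59  0.17  1.29 -0.11]
REL [ 0.05 -0.06  0.17] [ 14.  -61.6 -10.7]
```

Emit:
{"name": "servo_tool", "arguments": {"rows": [[[0,0,0,14,-62,-11,1],[0,0,0,14,-62,-11,1],[0,0,0,14,-62,-11,1],[0,0,0,14,-62,-11,1]]]}}

```text
time: 2.07
position: [0.4811, -0.2281, 0.3406]
ee_rot: [3.062, -0.696, 0.003]
ft_force: [-0.5, -0.7, -0.4]
opening: 0.999
```

```bash
python3 - <<'E'
from h import *
s=ctrl.read_state();print(s['position'],s['q'])
c=ctrl.get_calibration('wrist');im=snap('wrist','w1.png')
for t in ['white_top','yellow_top','green_top','red_top','blue_top']:
  for r in ctrl.mark_of('wrist',t)[:2]:
    u,v=r['point'][0]*560,r['point'][1]*420
    print(t,round(r['score'],2),round(u),round(v),atz(c,u,v,.094).round(4))
print(proj(c,[s['position']]))
E
```

```text
[ 0.48108153 -0.22809682  0.34060808] [ 0.8025679   0.31808619 -0.57855079  1.54298471  0.17804416  1.33157668
 -0.24212418]
white_top 0.69 281 227 [ 0.451  -0.2968  0.094 ]
yellow_top 0.77 258 172 [ 0.4577 -0.2151  0.094 ]
yellow_top 0.31 436 211 [ 0.6511 -0.3671  0.094 ]
green_top 0.56 328 190 [ 0.5305 -0.2767  0.094 ]
red_top 0.72 245 115 [ 0.4751 -0.1449  0.094 ]
blue_top 0.94 312 128 [ 0.5436 -0.1946  0.094 ]
[[279.62946556 270.04832241]]
```

View pics/w1.png

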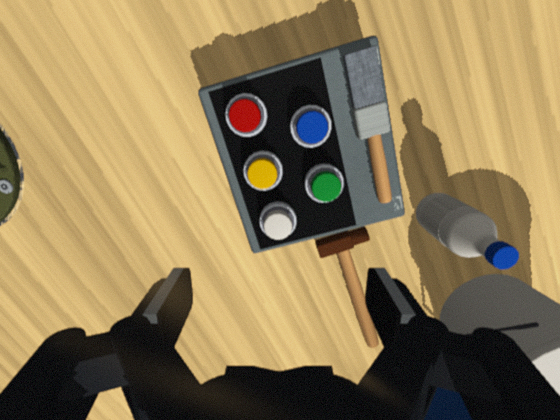

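```bash
cat > seg.py <<'E'
from h import *
def blob(im,c,u,v,z,tol=60):
    ref=np.median(im[v-3:v+4,u-3:u+4].reshape(-1,3),axis=0)
    w=24;sub=im[v-w:v+w+1,u-w:u+w+1].astype(float)
    h=sub/np.maximum(sub.sum(2,keepdims=True),30);hr=ref/ref.sum()
    m=((np.abs(h-hr).sum(2)<.12)&(sub.sum(2)>.55*ref.sum())).astype(np.uint8)
    m=cv2.morphologyEx(m,cv2.MORPH_OPEN,np.ones((5,5)))
    n,l,st,ce=cv2.connectedComponentsWithStats(m);k=l[w,w]
    uc,vc=ce[k][0]+u-w,ce[k][1]+v-w
    print(st[k],(round(uc,1),round(vc,1)),atz(c,uc,vc,z).round(4))
    return atz(c,uc,vc,z)
E
python3 - <<'E'
from seg import *
c=ctrl.get_calibration('wrist');im=cv2.imread('pics/w1.png')[:,:,::-1]
for n,(u,v) in dict(white=(278,222),yellow=(263,172),green=(325,183),red=(245,116),blue=(312,127)).items():
    print(n);blob(im,c,u,v,.094)
c=ctrl.get_calibration('top');im=cv2.imread('pics/top0.png')[:,:,::-1]
for n,(u,v) in dict(yellow=(348,258),green=(366,235),red=(323,253),blue=(340,230),white=(373,263)).items():
    print(n);blob(im,c,u,v,.094)
rel(.545,.225,.36,54)
E
```

```text
white
[  8  15  33  27 643] (np.float64(277.8), np.float64(226.3)) [ 0.4459 -0.2963  0.094 ]
yellow
[  9  12  28  27 628] (np.float64(261.8), np.float64(173.1)) [ 0.4598 -0.2206  0.094 ]
green
[ 11  14  27  27 583] (np.float64(325.7), np.float64(186.6)) [ 0.5273 -0.2735  0.094 ]
red
[ 15  10  14  19 172] (np.float64(242.6), np.float64(110.7)) [ 0.4737 -0.1418  0.094 ]
blue
[  9   9  30  31 744] (np.float64(311.7), np.float64(126.6)) [ 0.5417 -0.1957  0.094 ]
yellow
[ 18  18  12  12 119] (np.float64(347.6), np.float64(257.6)) [ 0.4618 -0.2163  0.094 ]
green
[ 18  19  11  11 106] (np.float64(365.1), np.float64(235.0)) [ 0.5296 -0.2685  0.094 ]
red
[21 23  5  5 25] (np.float64(322.0), np.float64(254.0)) [ 0.471  -0.1407  0.094 ]
blue
[ 18  19  11  11 104] (np.float64(339.0), np.float64(229.8)) [ 0.5437 -0.1911  0.094 ]
white
[ 18  15  15  18 222] (np.float64(373.9), np.float64(262.7)) [ 0.448  -0.2938  0.094 ]
t 2.37 p [ 0.4794 -0.2309  0.3401] yaw -26.0 F [-0.3 -0.7  0.4] M [ 0.07 -0.    0.03] op 1.0 q [ 0.81  0.32 -0.58  1.54  0.18  1.33 -0.24]
REL [ 9.000e-02  2.000e-02 -7.997e+01] [-140.6 -438.5  -20.6]
```

Emit:
{"name": "servo_tool", "arguments": {"rows": [[[0,0,-80,-141,-438,-20,1],[0,0,-80,-141,-438,-20,1],[0,0,-80,-141,-438,-20,1],[0,0,-80,-141,-438,-20,1],[0,0,-80,-141,-438,-20,1]]]}}

```text
time: 2.78
position: [0.5091, -0.0227, 0.3492]
ee_rot: [3.127, 0.279, 0.001]
ft_force: [0.6, -0.3, 0.7]
opening: 1.001
```

```bash
python3 - <<'E'
from h import *
rel(.545,.225,.36,54)
E
```

```text
t 2.78 p [ 0.5091 -0.0227  0.3492] yaw 10.2 F [ 0.6 -0.3  0.7] M [-0.03 -0.09  0.09] op 1.0 q [ 0.56  0.3  -0.79  1.58  0.22  1.35 -0.07]
REL [ 1.10e-01  2.00e-02 -4.38e+01] [  79.2 -237.4  -11.2]
```

Emit:
{"name": "servo_tool", "arguments": {"rows": [[[0,0,-44,79,-237,-11,1],[0,0,-44,79,-237,-11,1],[0,0,-44,79,-237,-11,1],[0,0,-44,79,-237,-11,1],[0,0,-44,79,-237,-11,1]]]}}

```text
time: 3.2
position: [0.5392, 0.1832, 0.3581]
ee_rot: [2.89, 1.226, 0.0]
ft_force: [0.5, -1.1, 0.7]
opening: 0.998
```

```bash
python3 - <<'E'
from h import *
rel(.545,.225,.36,54)
E
```

```text
t 3.2 p [0.5392 0.1832 0.3581] yaw 46.0 F [ 0.5 -1.1  0.7] M [-0.02 -0.04  0.03] op 1.0 q [ 0.2   0.45 -0.95  1.41  0.37  1.47  0.07]
REL [ 0.12  0.06 -8.01] [ 34.1 -24.8  -2. ]
```

Emit:
{"name": "servo_tool", "arguments": {"rows": [[[0,0,-8,34,-25,-2,1],[0,0,-8,34,-25,-2,1],[0,0,-8,34,-25,-2,1],[0,0,-8,34,-25,-2,1]]]}}

```text
time: 3.53
position: [0.5451, 0.2242, 0.3595]
ee_rot: [2.798, 1.422, -0.002]
ft_force: [0.3, 0.4, -0.3]
opening: 0.999
```

```bash
python3 - <<'E'
from h import *
rel(.545,.225,.36,54)
c=ctrl.get_calibration('wrist');im=snap('wrist','w2.png')
np.save('c2.npy',c,allow_pickle=True)
for n,t,z in [('wrist','clamp_grip',.201),('wrist','vibrator',0)]:
  for r in ctrl.mark_of(n,t)[:2]:
    u,v=r['point'][0]*560,r['point'][1]*420
    print(t,round(r['score'],2),round(u),round(v),atz(c,u,v,z).round(4))
E
```

```text
t 3.53 p [0.5451 0.2242 0.3595] yaw 53.9 F [ 0.3  0.4 -0.3] M [-0.05  0.02  0.04] op 1.0 q [ 0.13  0.49 -0.97  1.35  0.41  1.5   0.13]
REL [ 0.11  0.12 -0.11] [ 0.5 -0.5 -0.5]
clamp_grip 0.83 275 194 [0.5449 0.2189 0.201 ]
vibrator 0.69 276 162 [0.5458 0.2185 0.    ]
```

View pics/w2.png

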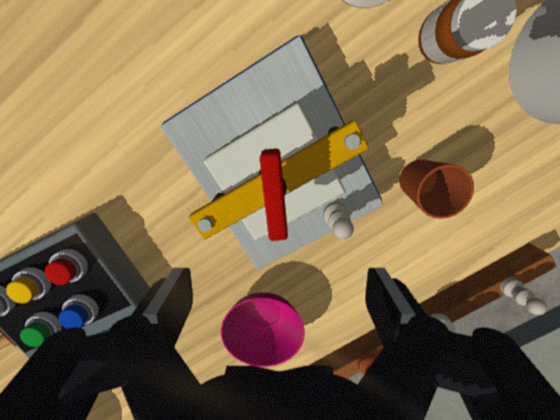

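```bash
cat >> seg.py <<'E'
def redbar(im,c,box,z=.220):
    u0,v0,u1,v1=box
    s=im[v0:v1,u0:u1].astype(int)
    m=((s[:,:,0]>150)&(s[:,:,1]<60)&(s[:,:,2]<70)).astype(np.uint8)
    m=cv2.morphologyEx(m,cv2.MORPH_OPEN,np.ones((3,3)))
    ctr=max(cv2.findContours(m,0,2)[0],key=cv2.contourArea).reshape(-1,2)+[u0,v0]
    P=np.array([atz(c,u,v,z)[:2] for u,v in ctr]);r=cv2.minAreaRect((P*1000).astype(np.float32))
    b=cv2.boxPoints(r);L=max([b[1]-b[0],b[2]-b[1]],key=np.linalg.norm)
    print('rect mm',np.round(r[0],1),np.round(r[1],1),'bar angle deg',np.degrees(np.arctan2(L[1],L[0])).round(1))
    return m
E
python3 - <<'E'
from seg import *
c=np.load('c2.npy',allow_pickle=True).item();im=cv2.imread('pics/w2.png')[:,:,::-1]
m=redbar(im,c,(240,130,310,260))
print(np.median(im[160:230,271:274].reshape(-1,3),0), im[170,262:290].tolist())
a,b=atz(c,353,141,.160),atz(c,205,225,.160);print(a,b,(a+b)/2,np.linalg.norm(a-b),np.degrees(np.arctan2(*(b-a)[1::-1])))
a,b=atz(c,353,141,.165),atz(c,205,225,.165)
cs=[(302,37),(163,125),(381,201),(260,267)]
for p in cs: print(atz(c,*p,.052).round(4))
E
```

```text
rect mm [543.5 217.2] [15.1 83.8] bar angle deg -30.8
[159.  15.  11.] [[171, 9, 2], [166, 17, 11], [165, 11, 5], [166, 20, 10], [158, 9, 7], [158, 12, 6], [162, 13, 12], [159, 18, 16], [159, 14, 6], [159, 12, 15], [156, 18, 16], [158, 14, 11], [156, 14, 6], [158, 22, 17], [156, 15, 11], [155, 23, 22], [130, 11, 5], [104, 7, 0], [78, 0, 0], [64, 24, 4], [89, 61, 3], [99, 71, 0], [109, 80, 11], [103, 78, 7], [107, 79, 10], [106, 80, 9], [105, 79, 10], [100, 77, 4]]
[0.55582235 0.31771275 0.16      ] [0.53548274 0.1207618  0.16      ] [0.54565255 0.21923727 0.16      ] 0.1979984254294101 -95.89617545115236
[0.4265 0.3483 0.052 ]
[0.401  0.1243 0.052 ]
[0.6837 0.3189 0.052 ]
[0.6651 0.0977 0.052 ]
```

```bash
python3 - <<'E'
from h import *
rel(.545,.2185,.25,59)
E
```

```text
t 3.68 p [0.5454 0.2229 0.36  ] yaw 53.7 F [-0.5 -0.2 -0.3] M [ 0.01 -0.05  0.01] op 1.0 q [ 0.13  0.49 -0.97  1.35  0.41  1.5   0.13]
REL [ 0.17  0.12 -5.25] [ -3.6   1.9 110. ]
```

Emit:
{"name": "servo_tool", "arguments": {"rows": [[[0,0,-5,-4,2,20,1],[0,0,-5,-4,2,60,1],[0,0,-5,-4,2,100,1],[0,0,-5,-4,2,110,1],[0,0,-5,-4,2,110,1]]]}}

```text
time: 4.1
position: [0.5442, 0.2152, 0.2477]
ee_rot: [2.736, 1.535, -0.009]
ft_force: [0.7, -0.9, 0.3]
opening: 1.005
```

```bash
python3 - <<'E'
from seg import *
rel(.545,.2185,.184,59)
c=ctrl.get_calibration('wrist');im=snap('wrist','w3.png')
np.save('c3.npy',c,allow_pickle=True)
E
```

```text
t 4.1 p [0.5442 0.2152 0.2477] yaw 58.6 F [ 0.7 -0.9  0.3] M [ 0.01 -0.01 -0.03] op 1.0 q [ 0.15  0.56 -0.96  1.57  0.48  1.27  0.13]
REL [ 0.03  0.41 -0.41] [ 3.6 -1.1 63.6]
```

View pics/w3.png

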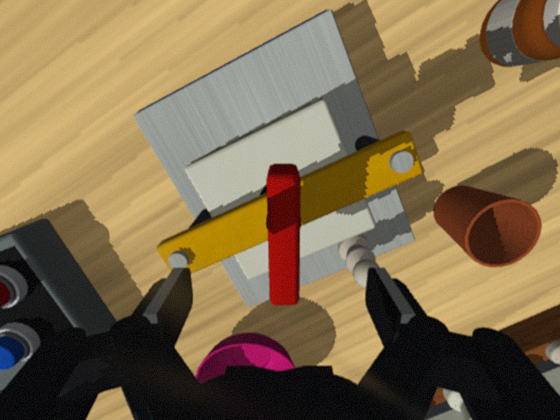

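```bash
python3 - <<'E'
from seg import *
c=np.load('c3.npy',allow_pickle=True).item();im=cv2.imread('pics/w3.png')[:,:,::-1]
cs=[(269,167),(299,167),(271,303),(299,303)]
P=[atz(c,*p,.220)[:2] for p in cs];print(np.round(P,4),np.mean(P,0))
d=(P[0]+P[1])-(P[2]+P[3]);print(np.degrees(np.arctan2(d[1],d[0])), np.linalg.norm(d)/2)
a,b=atz(c,402,162,.160),atz(c,180,260,.160);print(a,b,(a+b)/2,np.degrees(np.arctan2(*(a-b)[1::-1])))
rel(.545,.2185,.184,59)
E
```

```text
[[0.4984 0.2366]
 [0.5072 0.251 ]
 [0.5757 0.1899]
 [0.5852 0.2057]] [0.54164275 0.22079752]
149.3276939077525 0.09029166351312137
[0.55608525 0.31680127 0.16      ] [0.53508546 0.12214298 0.16      ] [0.54558535 0.21947213 0.16      ] 83.84272776795746
t 4.15 p [0.545  0.2168 0.2502] yaw 58.6 F [-0.6  0.7  1.1] M [ 0.04  0.01 -0.  ] op 1.0 q [ 0.15  0.56 -0.96  1.57  0.48  1.27  0.13]
REL [ 0.12  0.2  -0.36] [ 1.6 -1.1 66.2]
```

Emit:
{"name": "servo_tool", "arguments": {"rows": [[[0,0,0,2,-2,20,1],[0,0,0,2,-2,45,1],[0,0,0,2,-2,66,1],[0,0,0,2,-2,66,1],[0,0,0,2,-2,66,1]]]}}

```text
time: 4.57
position: [0.5452, 0.2197, 0.186]
ee_rot: [2.737, 1.536, -0.001]
ft_force: [-0.2, 0.4, -0.4]
opening: 1.0
```

```bash
python3 - <<'E'
from seg import *
rel(.5445,.2193,.184,59)
E
```

```text
t 4.57 p [0.5452 0.2197 0.186 ] yaw 58.6 F [-0.2  0.4 -0.4] M [ 0.05 -0.04 -0.  ] op 1.0 q [ 0.13  0.62 -0.93  1.66  0.54  1.14  0.07]
REL [ 0.17  0.13 -0.4 ] [-0.7 -0.4  2. ]
```

Emit:
{"name": "servo_tool", "arguments": {"rows": [[[0,0,0,0,0,2,0],[0,0,0,0,0,2,0],[0,0,0,0,0,2,0],[0,0,0,0,0,2,0],[0,0,0,0,0,2,0]]]}}

```text
time: 4.98
position: [0.5454, 0.2198, 0.1847]
ee_rot: [2.736, 1.535, 0.001]
ft_force: [0.4, 0.2, -0.2]
opening: 0.3
```

Emit:
{"name": "servo_tool", "arguments": {"rows": [[[0,0,0,0,0,0,0],[0,0,0,0,0,0,0],[0,0,0,0,0,0,0]]]}}

```text
time: 5.23
position: [0.5448, 0.2189, 0.1849]
ee_rot: [2.736, 1.534, -0.002]
ft_force: [-4.1, -4.0, 5.8]
opening: 0.223
```

```bash
python3 - <<'E'
from seg import *
rel(.5445,.2193,.184,59)
E
```

```text
t 5.23 p [0.5448 0.2189 0.1849] yaw 58.6 F [-4.1 -4.   5.8] M [-0.87  0.82 -0.  ] op 0.22 q [ 0.13  0.62 -0.93  1.67  0.54  1.14  0.07]
REL [ 0.22  0.21 -0.42] [ 0.2 -0.5  0.9]
```

Emit:
{"name": "servo_tool", "arguments": {"rows": [[[0,0,6,0,0,0,0],[0,0,12,0,0,0,0],[0,0,18,0,0,0,0],[0,0,24,0,0,0,0],[0,0,30,0,0,0,0]]]}}

```text
time: 5.65
position: [0.545, 0.2188, 0.185]
ee_rot: [3.041, 0.766, 0.0]
ft_force: [-1.3, -0.8, -0.7]
opening: 0.229
```

```bash
python3 - <<'E'
from seg import *
rel(.545,.219,.185,22)
E
```

```text
t 5.65 p [0.545  0.2188 0.185 ] yaw 28.3 F [-1.3 -0.8 -0.7] M [-0.2   0.02  0.04] op 0.23 q [ 0.05  0.58 -0.78  1.67  0.45  1.09 -0.37]
REL [0.3  0.04 6.28] [ 0.1 -0.2 -0. ]
```

Emit:
{"name": "servo_tool", "arguments": {"rows": [[[0,0,3,0,0,0,0],[0,0,6,0,0,0,0],[0,0,6,0,0,0,0]]]}}

```text
time: 5.9
position: [0.545, 0.2188, 0.185]
ee_rot: [3.078, 0.602, 0.001]
ft_force: [-1.6, -1.5, -0.0]
opening: 0.223
```

```bash
python3 - <<'E'
from seg import *
rel(.545,.219,.185,18)
E
```

```text
t 5.9 p [0.545  0.2188 0.185 ] yaw 22.2 F [-1.6 -1.5 -0. ] M [-0.15  0.03 -0.04] op 0.22 q [ 0.04  0.57 -0.75  1.67  0.44  1.08 -0.46]
REL [0.32 0.01 4.15] [ 0.1 -0.2  0. ]
```

Emit:
{"name": "servo_tool", "arguments": {"rows": [[[0,0,2,0,0,0,0],[0,0,3,0,0,0,0],[0,0,3,0,0,0,0]]]}}

```text
time: 6.15
position: [0.545, 0.2188, 0.185]
ee_rot: [3.092, 0.523, 0.001]
ft_force: [-0.2, -1.2, -0.2]
opening: 0.226
```

```bash
python3 - <<'E'
from seg import *
rel(.545,.219,.185,17)
E
```

```text
t 6.15 p [0.545  0.2188 0.185 ] yaw 19.2 F [-0.2 -1.2 -0.2] M [-0.14 -0.   -0.06] op 0.23 q [ 0.03  0.56 -0.74  1.67  0.43  1.08 -0.5 ]
REL [ 0.33 -0.    2.19] [ 0.1 -0.2 -0. ]
```

Emit:
{"name": "servo_tool", "arguments": {"rows": [[[0,0,1,0,0,0,0],[0,0,2,0,0,0,0],[0,0,2,0,0,0,0]]]}}

```text
time: 6.4
position: [0.545, 0.2187, 0.185]
ee_rot: [3.101, 0.467, 0.002]
ft_force: [-1.4, 0.0, 0.8]
opening: 0.224
```

```bash
python3 - <<'E'
from seg import *
rel(.545,.219,.185,15)
E
```

```text
t 6.4 p [0.545  0.2187 0.185 ] yaw 17.1 F [-1.4  0.   0.8] M [-0.1   0.1  -0.01] op 0.22 q [ 0.02  0.56 -0.73  1.67  0.42  1.08 -0.53]
REL [ 0.32 -0.02  2.12] [ 0.  -0.3 -0. ]
```

Emit:
{"name": "servo_tool", "arguments": {"rows": [[[0,0,1,0,0,0,0],[0,0,2,0,0,0,0],[0,0,2,0,0,0,0]]]}}

```text
time: 6.65
position: [0.5451, 0.2188, 0.185]
ee_rot: [3.109, 0.411, 0.002]
ft_force: [-0.2, -0.8, 0.5]
opening: 0.227
```

```bash
python3 - <<'E'
from seg import *
rel(.545,.219,.185,13)
E
```

```text
t 6.65 p [0.5451 0.2188 0.185 ] yaw 15.1 F [-0.2 -0.8  0.5] M [-0.15  0.03  0.04] op 0.23 q [ 0.02  0.56 -0.72  1.67  0.42  1.07 -0.57]
REL [ 0.33 -0.03  2.05] [ 0.  -0.2 -0. ]
```

Emit:
{"name": "servo_tool", "arguments": {"rows": [[[0,0,1,0,0,0,0],[0,0,2,0,0,0,0],[0,0,2,0,0,0,0]]]}}

```text
time: 6.9
position: [0.5451, 0.2187, 0.185]
ee_rot: [3.116, 0.354, 0.002]
ft_force: [0.3, -1.0, 1.1]
opening: 0.23
```

```bash
python3 - <<'E'
from seg import *
rel(.545,.219,.185,11)
E
```

```text
t 6.9 p [0.5451 0.2187 0.185 ] yaw 13.0 F [ 0.3 -1.   1.1] M [-0.27  0.05  0.25] op 0.23 q [ 0.01  0.56 -0.71  1.67  0.41  1.07 -0.6 ]
REL [ 0.33 -0.05  1.98] [ 0.  -0.3  0. ]
```

Emit:
{"name": "servo_tool", "arguments": {"rows": [[[0,0,1,0,0,0,0],[0,0,2,0,0,0,0],[0,0,2,0,0,0,0]]]}}

```text
time: 7.15
position: [0.545, 0.2187, 0.185]
ee_rot: [3.122, 0.298, 0.002]
ft_force: [-1.3, -2.1, 0.4]
opening: 0.228
```

```bash
python3 - <<'E'
from seg import *
rel(.545,.219,.185,9)
E
```

```text
t 7.15 p [0.545  0.2187 0.185 ] yaw 10.9 F [-1.3 -2.1  0.4] M [-0.26 -0.04  0.26] op 0.23 q [ 0.01  0.55 -0.7   1.67  0.4   1.07 -0.63]
REL [ 0.34 -0.06  1.89] [ 0.  -0.3 -0. ]
```

Emit:
{"name": "servo_tool", "arguments": {"rows": [[[0,0,5,0,0,0,0],[0,0,10,0,0,0,0],[0,0,15,0,0,0,0],[0,0,20,0,0,0,0],[0,0,20,0,0,0,0]]]}}

```text
time: 7.57
position: [0.5451, 0.2187, 0.185]
ee_rot: [3.126, -0.255, 0.004]
ft_force: [-0.2, -1.3, -0.0]
opening: 0.226
```

```bash
python3 - <<'E'
from seg import *
rel(.545,.219,.185,-15.5)
E
```

```text
t 7.57 p [0.5451 0.2187 0.185 ] yaw -9.3 F [-0.2 -1.3 -0. ] M [-0.27 -0.1  -0.03] op 0.23 q [-0.05  0.53 -0.6   1.67  0.35  1.05 -0.92]
REL [ 0.3  -0.21  6.16] [-0.2 -0.3 -0. ]
```

Emit:
{"name": "servo_tool", "arguments": {"rows": [[[0,0,3,0,0,0,0],[0,0,5,0,0,0,0],[0,0,5,0,0,0,0]]]}}

```text
time: 7.82
position: [0.5451, 0.2187, 0.185]
ee_rot: [3.112, -0.39, 0.005]
ft_force: [0.1, -1.0, 0.5]
opening: 0.225
```

```bash
python3 - <<'E'
from seg import *
rel(.545,.219,.185,-15.5)
c=ctrl.get_calibration('wrist');im=snap('wrist','w4.png')
np.save('c4.npy',c,allow_pickle=True)
rel(.545,.219,.185,-15.5)
E
```

```text
t 7.82 p [0.5451 0.2187 0.185 ] yaw -14.3 F [ 0.1 -1.   0.5] M [-0.34 -0.02  0.16] op 0.22 q [-0.06  0.53 -0.58  1.67  0.33  1.04 -1.  ]
REL [ 0.3  -0.23  1.22] [-0.2 -0.3 -0. ]
t 7.87 p [0.5451 0.2186 0.185 ] yaw -14.2 F [ 0.4 -0.8  0.1] M [-0.33  0.01  0.15] op 0.23 q [-0.06  0.53 -0.58  1.67  0.33  1.04 -1.  ]
REL [ 0.3  -0.22  1.31] [-0.2 -0.3 -0. ]
```

View pics/w4.png

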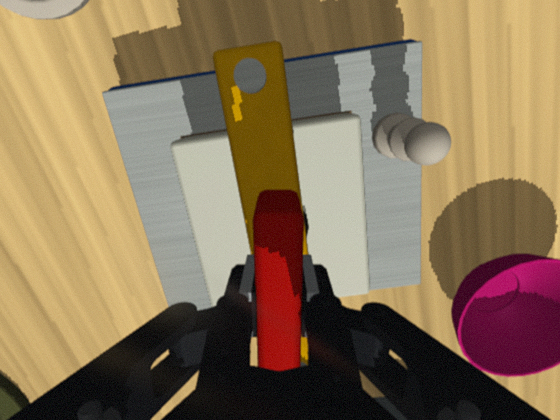

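Emit:
{"name": "servo_tool", "arguments": {"rows": [[[0,0,1,0,0,0,0],[0,0,1,0,0,0,0],[0,0,1,0,0,0,0]]]}}

```text
time: 8.12
position: [0.5452, 0.2186, 0.185]
ee_rot: [3.109, -0.413, 0.005]
ft_force: [-0.0, -1.9, -0.5]
opening: 0.228
```

Emit:
{"name": "servo_tool", "arguments": {"rows": [[[0,0,0,0,0,0,0.9],[0,0,0,0,0,0,0.9],[0,0,0,0,0,0,0.9],[0,0,0,0,0,0,0.9],[0,0,0,0,0,0,0.9]]]}}

```text
time: 8.53
position: [0.5452, 0.2188, 0.185]
ee_rot: [3.109, -0.413, 0.005]
ft_force: [0.3, -0.4, 0.1]
opening: 0.899
```

```bash
python3 - <<'E'
from seg import *
rel(.545,.219,.32,-15.5)
E
```

```text
t 8.53 p [0.5452 0.2188 0.185 ] yaw -15.1 F [ 0.3 -0.4  0.1] M [0.05 0.01 0.  ] op 0.9 q [-0.06  0.53 -0.58  1.67  0.33  1.04 -1.01]
REL [ 0.28 -0.22  0.37] [   0.3    0.5 -135. ]
```

Lift straight up, then check.

Emit:
{"name": "servo_tool", "arguments": {"rows": [[[0,0,0,0,0,-15,0.9],[0,0,0,0,0,-45,0.9],[0,0,0,0,0,-80,0.9],[0,0,0,0,0,-120,0.9],[0,0,0,0,0,-150,0.9]]]}}

```text
time: 8.95
position: [0.5449, 0.22, 0.3381]
ee_rot: [3.111, -0.413, 0.008]
ft_force: [0.7, 0.4, 0.4]
opening: 0.896
```

Emit:
{"name": "servo_tool", "arguments": {"rows": [[[0,0,0,0,0,-30,0.9],[0,0,0,0,0,-30,0.9],[0,0,0,0,0,-30,0.9]]]}}

```text
time: 9.2
position: [0.5451, 0.221, 0.3701]
ee_rot: [3.113, -0.413, 0.013]
ft_force: [0.5, -0.1, -1.0]
opening: 0.898
```

```bash
python3 - <<'E'
from seg import *
c=ctrl.get_calibration('wrist');im=snap('wrist','w5.png')
np.save('c5.npy',c,allow_pickle=True)
rel(.446,-.296,.34,-15.5)
E
```

```text
t 9.25 p [0.5447 0.2203 0.3683] yaw -15.1 F [ 0.1  0.5 -0.1] M [ 0.01 -0.01  0.03] op 0.9 q [-0.05  0.41 -0.62  1.34  0.24  1.46 -0.92]
REL [ 0.15 -0.35  0.39] [ 39.1 524.1  30. ]
```

View pics/w5.png

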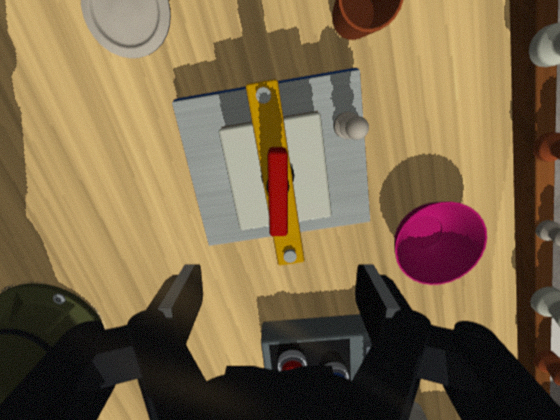

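```bash
python3 - <<'E'
from seg import *
c=np.load('c5.npy',allow_pickle=True).item();im=cv2.imread('pics/w5.png')[:,:,::-1]
print(im[190,264:292].tolist())
s=im.astype(int);m=(s[:,:,0]>2.5*s[:,:,1])&(s[:,:,0]>2.5*s[:,:,2])&(s[:,:,0]>110)
for v in range(146,240,6):
    u=np.where(m[v,255:300])[0]+255; print(v,u.min() if len(u) else 0,u.max() if len(u) else 0, end='; ')
E
python3 - <<'E'
import cv2
im=cv2.imread('pics/w5.png')[70:270,170:380];cv2.imwrite('pics/w5z.png',cv2.resize(im,None,fx=2.8,fy=2.8,interpolation=cv2.INTER_CUBIC))
E
```

```text
[[146, 135, 100], [123, 98, 30], [84, 63, 1], [46, 33, 16], [69, 8, 7], [115, 10, 19], [129, 13, 12], [138, 16, 5], [149, 15, 17], [151, 17, 8], [149, 17, 12], [147, 7, 8], [149, 20, 11], [149, 18, 17], [148, 9, 4], [146, 14, 17], [149, 12, 10], [150, 16, 12], [147, 13, 8], [147, 5, 2], [147, 10, 5], [146, 22, 16], [127, 9, 0], [93, 21, 16], [88, 57, 16], [155, 116, 4], [185, 140, 8], [181, 134, 0]]
146 0 0; 152 0 0; 158 269 286; 164 269 286; 170 269 286; 176 269 286; 182 269 286; 188 269 286; 194 270 286; 200 270 286; 206 270 286; 212 270 286; 218 270 286; 224 270 286; 230 271 286; 236 0 0;
```

View pics/w5z.png

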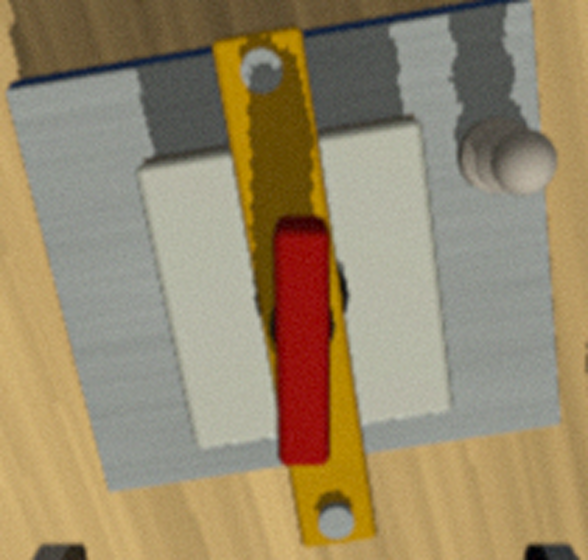

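```bash
python3 - <<'E'
from seg import *
c=np.load('c5.npy',allow_pickle=True).item()
def ang(a,b,z):
    A,B=atz(c,*a,z),atz(c,*b,z);d=B-A;return np.degrees(np.arctan2(d[1],d[0]))
print('bar',ang((277.6,158),(278.4,230),.220),'right',ang((286.8,158),(286.8,230),.220),'left',ang((268.7,158),(270.3,230),.220))
print('bridge',ang((263.5,94),(289.8,254),.160))
# bridge edges from zoom: left (215,45)->(303,543), right (302,30)->(374,535)
z=lambda p:(170+p[0]/2.8,70+p[1]/2.8)
print(ang(z((215,45)),z((303,543)),.158),ang(z((302,30)),z((374,535)),.158))
rel(.446,-.296,.34,-15.5)
E
```

```text
bar -104.53511118711441 right -104.62219143574565 left -104.43013500941932
bridge -96.03366394466872
-96.1946388267007 -96.38330704741915
t 9.25 p [0.5447 0.2203 0.3683] yaw -15.1 F [ 0.1  0.5 -0.1] M [ 0.01 -0.01  0.03] op 0.9 q [-0.05  0.41 -0.62  1.34  0.24  1.46 -0.92]
REL [ 0.15 -0.35  0.39] [ 39.1 524.1  30. ]
```

Emit:
{"name": "servo_tool", "arguments": {"rows": [[[0,0,0,39,524,30,0],[0,0,0,39,524,30,0],[0,0,0,39,524,30,0],[0,0,0,39,524,30,0],[0,0,0,39,524,30,0]]]}}

```text
time: 9.67
position: [0.5042, 0.0138, 0.3552]
ee_rot: [3.11, -0.412, 0.005]
ft_force: [1.2, -1.1, 0.2]
opening: 0.187
```

```bash
python3 - <<'E'
from seg import *
rel(.4465,-.295,.25,-15.5)
E
```

```text
t 9.67 p [0.5042 0.0138 0.3552] yaw -15.1 F [ 1.2 -1.1  0.2] M [-0.02 -0.06  0.02] op 0.19 q [ 0.35  0.26 -0.58  1.58  0.15  1.34 -0.51]
REL [ 0.2 -0.2  0.4] [ 24.4 312.8 106.4]
```

Emit:
{"name": "servo_tool", "arguments": {"rows": [[[0,0,0,24,313,106,0],[0,0,0,24,313,106,0],[0,0,0,24,313,106,0],[0,0,0,24,313,106,0],[0,0,0,24,313,106,0]]]}}

```text
time: 10.08
position: [0.4667, -0.1799, 0.2886]
ee_rot: [3.111, -0.413, 0.001]
ft_force: [0.1, -0.8, -0.2]
opening: 0.002
```

```bash
python3 - <<'E'
from seg import *
rel(.4465,-.295,.22,-15.5)
E
```

```text
t 10.08 p [ 0.4667 -0.1799  0.2886] yaw -15.1 F [ 0.1 -0.8 -0.2] M [ 0.01 -0.08  0.02] op 0.0 q [ 0.68  0.28 -0.48  1.72  0.15  1.17 -0.11]
REL [ 0.2  -0.07  0.39] [ 10.4 116.2  69. ]
```

Emit:
{"name": "servo_tool", "arguments": {"rows": [[[0,0,0,10,116,69,0],[0,0,0,10,116,69,0],[0,0,0,10,116,69,0],[0,0,0,10,116,69,0],[0,0,0,10,116,69,0]]]}}

```text
time: 10.5
position: [0.4425, -0.2979, 0.216]
ee_rot: [3.111, -0.423, -0.01]
ft_force: [0.4, -0.0, -0.2]
opening: 0.0
```

```bash
python3 - <<'E'
from seg import *
c=ctrl.get_calibration('wrist');im=snap('wrist','w6.png')
np.save('c6.npy',c,allow_pickle=True)
print(proj(c,[[.4465,-.295,.094],[.461,-.218,.094],[.528,-.271,.094]]).round(0))
rel(.4465,-.295,.11,-15.5)
E
```

```text
[[283. 198.]
 [276. 107.]
 [368. 148.]]
t 10.55 p [ 0.4442 -0.2954  0.2175] yaw -15.3 F [ 0.3  1.5 -0. ] M [ 0.04 -0.04 -0.06] op -0.0 q [ 0.84  0.4  -0.43  1.76  0.19  1.03  0.07]
REL [0.11 0.2  0.2 ] [  2.5  -1.2 107.5]
```

View pics/w6.png

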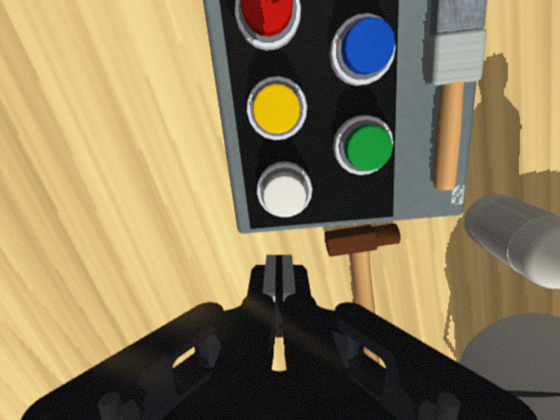

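Emit:
{"name": "servo_tool", "arguments": {"rows": [[[0,0,0,2,-1,30,0],[0,0,0,2,-1,60,0],[0,0,0,2,-1,90,0],[0,0,0,2,-1,107,0],[0,0,0,2,-1,107,0]]]}}

```text
time: 10.97
position: [0.4447, -0.292, 0.1076]
ee_rot: [-3.112, 0.414, 0.014]
ft_force: [-0.6, 0.1, 0.3]
opening: -0.004
```

```bash
python3 - <<'E'
from seg import *
rel(.4465,-.295,.083,-15.5)
E
```

```text
t 10.97 p [ 0.4447 -0.292   0.1076] yaw -15.1 F [-0.6  0.1  0.3] M [0.03 0.03 0.  ] op -0.0 q [ 0.79  0.52 -0.38  1.9   0.27  0.78 -0.01]
REL [-0.05  0.52  0.35] [ 2.7  2.4 24.5]
```

Press down in small steps.

Emit:
{"name": "servo_tool", "arguments": {"rows": [[[0,0,0,2,2,6,0],[0,0,0,2,2,12,0],[0,0,0,2,2,18,0],[0,0,0,2,2,22,0],[0,0,0,2,2,22,0]]]}}

```text
time: 11.38
position: [0.4468, -0.2942, 0.0858]
ee_rot: [-3.112, 0.413, 0.011]
ft_force: [1.3, 1.2, 2.1]
opening: 0.002
```

```bash
python3 - <<'E'
from seg import *
rel(.4465,-.295,.083,-15.5)
E
```

```text
t 11.38 p [ 0.4468 -0.2942  0.0858] yaw -15.1 F [1.3 1.2 2.1] M [ 0.15 -0.3   0.04] op 0.0 q [ 0.78  0.55 -0.37  1.92  0.29  0.73 -0.02]
REL [-0.06  0.43  0.38] [-0.1  0.8  2.8]
```

Emit:
{"name": "servo_tool", "arguments": {"rows": [[[0,0,0,0,0,1,0],[0,0,0,0,0,2,0],[0,0,0,0,0,2,0]]]}}

```text
time: 11.63
position: [0.447, -0.2943, 0.0845]
ee_rot: [-3.113, 0.413, 0.01]
ft_force: [-0.3, 0.5, 6.1]
opening: 0.0
```

Emit:
{"name": "servo_tool", "arguments": {"rows": [[[0,0,0,0,0,1,0],[0,0,0,0,0,2,0],[0,0,0,0,0,2,0]]]}}

```text
time: 11.88
position: [0.4471, -0.2944, 0.0841]
ee_rot: [-3.114, 0.414, 0.009]
ft_force: [-3.2, 3.4, 16.6]
opening: -0.0
```

Emit:
{"name": "servo_tool", "arguments": {"rows": [[[0,0,0,0,0,-10,0],[0,0,0,0,0,-25,0],[0,0,0,0,0,-36,0],[0,0,0,0,0,-36,0]]]}}

```text
time: 12.22
position: [0.4481, -0.2953, 0.1221]
ee_rot: [3.113, -0.414, -0.005]
ft_force: [0.8, -1.0, 0.3]
opening: -0.001
```

```bash
python3 - <<'E'
from seg import *
rel(.4615,-.219,.11,-15.5)
E
```

```text
t 12.22 p [ 0.4481 -0.2953  0.1221] yaw -15.2 F [ 0.8 -1.   0.3] M [-0.02 -0.02 -0.08] op -0.0 q [ 0.8   0.51 -0.39  1.88  0.26  0.81  0.  ]
REL [0.1  0.16 0.33] [ -7.  -77.2  12. ]
```

Emit:
{"name": "servo_tool", "arguments": {"rows": [[[0,0,0,-3,-35,0,0],[0,0,0,-7,-77,0,0],[0,0,0,-7,-77,8,0],[0,0,0,-7,-77,12,0],[0,0,0,-7,-77,12,0]]]}}

```text
time: 12.63
position: [0.4605, -0.2191, 0.1088]
ee_rot: [3.113, -0.413, -0.008]
ft_force: [0.4, -0.5, -0.3]
opening: 0.002
```

```bash
python3 - <<'E'
from seg import *
rel(.4615,-.219,.086,-15.5)
c=ctrl.get_calibration('wrist');im=snap('wrist','w7.png')
E
```

```text
t 12.63 p [ 0.4605 -0.2191  0.1088] yaw -15.1 F [ 0.4 -0.5 -0.3] M [-0.03  0.03 -0.02] op 0.0 q [ 0.66  0.49 -0.39  1.96  0.27  0.74 -0.15]
REL [0.12 0.28 0.37] [ 1.  -0.4 22.8]
```

View pics/w7.png

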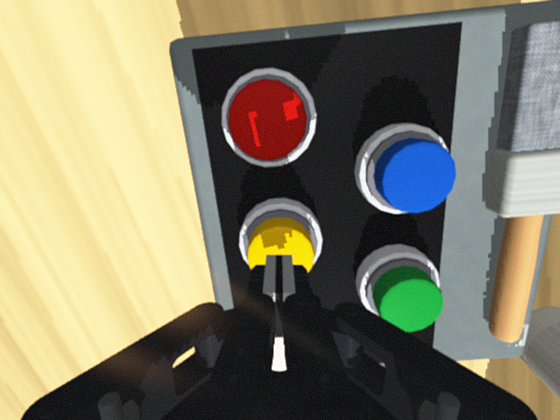

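The fingertips (279,262) stand over the yellow cap (280,250). Press it.

Emit:
{"name": "servo_tool", "arguments": {"rows": [[[0,0,0,1,0,6,0],[0,0,0,1,0,12,0],[0,0,0,1,0,18,0],[0,0,0,1,0,23,0],[0,0,0,1,0,23,0]]]}}

```text
time: 13.1
position: [0.4611, -0.2208, 0.0852]
ee_rot: [3.112, -0.417, -0.009]
ft_force: [0.2, -1.0, 1.8]
opening: 0.0
```

Emit:
{"name": "servo_tool", "arguments": {"rows": [[[0,0,0,0,0,1,0],[0,0,0,0,0,2,0],[0,0,0,0,0,2,0]]]}}

```text
time: 13.35
position: [0.4613, -0.2209, 0.0842]
ee_rot: [3.111, -0.417, -0.008]
ft_force: [-2.1, 0.0, 12.6]
opening: 0.001
```

Emit:
{"name": "servo_tool", "arguments": {"rows": [[[0,0,0,0,0,1,0],[0,0,0,0,0,2,0],[0,0,0,0,0,2,0]]]}}

```text
time: 13.6
position: [0.4614, -0.221, 0.0839]
ee_rot: [3.11, -0.417, -0.006]
ft_force: [-5.7, 1.5, 20.0]
opening: -0.0
```

Emit:
{"name": "servo_tool", "arguments": {"rows": [[[0,0,0,0,0,-10,0],[0,0,0,0,0,-25,0],[0,0,0,0,0,-36,0],[0,0,0,0,0,-36,0]]]}}

```text
time: 13.93
position: [0.4626, -0.2209, 0.1217]
ee_rot: [3.11, -0.417, -0.001]
ft_force: [0.3, -0.5, 0.0]
opening: 0.001
```

```bash
python3 - <<'E'
from seg import *
rel(.528,-.272,.11,-15.5)
E
```

```text
t 13.93 p [ 0.4626 -0.2209  0.1217] yaw -15.3 F [ 0.3 -0.5  0. ] M [-0.02 -0.05 -0.01] op 0.0 q [ 0.67  0.47 -0.39  1.94  0.26  0.77 -0.14]
REL [0.24 0.02 0.24] [76.6 32.  11.8]
```

Emit:
{"name": "servo_tool", "arguments": {"rows": [[[0,0,0,38,16,0,0],[0,0,0,77,32,0,0],[0,0,0,77,32,8,0],[0,0,0,77,32,12,0],[0,0,0,77,32,12,0]]]}}

```text
time: 14.35
position: [0.5271, -0.2712, 0.1077]
ee_rot: [3.111, -0.417, -0.007]
ft_force: [0.3, 0.8, -0.5]
opening: -0.002
```

```bash
python3 - <<'E'
from seg import *
c=ctrl.get_calibration('wrist');im=snap('wrist','w8.png')
rel(.528,-.272,.086,-15.5)
E
```

```text
t 14.4 p [ 0.527  -0.271   0.1084] yaw -15.2 F [-0.1 -0.6  0.2] M [ 0.02 -0.01  0.01] op 0.0 q [ 0.67  0.6  -0.38  1.75  0.28  0.86 -0.1 ]
REL [0.19 0.21 0.27] [ 1.3  0.7 22.4]
```

View pics/w8.png

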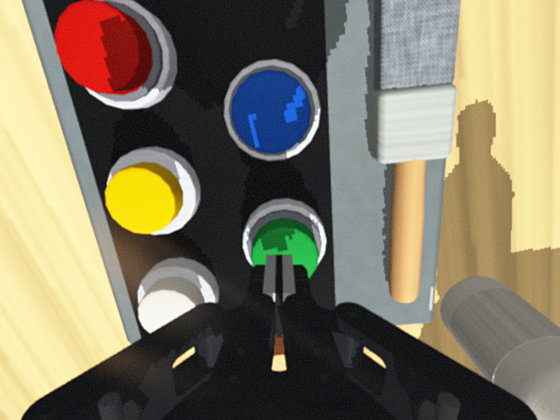

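The fingertips (280,262) stand over the green cap (284,250). Press it.

Emit:
{"name": "servo_tool", "arguments": {"rows": [[[0,0,0,1,0,6,0],[0,0,0,2,0,12,0],[0,0,0,2,0,18,0],[0,0,0,2,0,23,0],[0,0,0,2,0,23,0]]]}}

```text
time: 14.82
position: [0.5286, -0.271, 0.0848]
ee_rot: [3.112, -0.415, -0.007]
ft_force: [-0.7, 0.3, 2.6]
opening: 0.0
```

Emit:
{"name": "servo_tool", "arguments": {"rows": [[[0,0,0,0,0,1,0],[0,0,0,0,0,2,0],[0,0,0,0,0,2,0]]]}}

```text
time: 15.07
position: [0.5288, -0.2711, 0.0842]
ee_rot: [3.111, -0.415, -0.006]
ft_force: [-3.4, 2.2, 13.8]
opening: -0.004
```

Emit:
{"name": "servo_tool", "arguments": {"rows": [[[0,0,0,0,0,1,0],[0,0,0,0,0,2,0],[0,0,0,0,0,2,0]]]}}

```text
time: 15.32
position: [0.5289, -0.2711, 0.0841]
ee_rot: [3.11, -0.415, -0.004]
ft_force: [-4.9, 2.5, 17.4]
opening: -0.001
```

Emit:
{"name": "servo_tool", "arguments": {"rows": [[[0,0,0,0,0,-10,0],[0,0,0,0,0,-40,0],[0,0,0,0,0,-80,0],[0,0,0,0,30,-120,0],[0,0,0,0,60,-160,0]]]}}

```text
time: 15.73
position: [0.5168, -0.3175, 0.2332]
ee_rot: [3.111, -0.409, -0.002]
ft_force: [1.1, -0.5, -0.7]
opening: 0.002
```

Emit:
{"name": "servo_tool", "arguments": {"rows": [[[0,0,0,0,30,-30,0],[0,0,0,0,30,-30,0],[0,0,0,0,30,-30,0],[0,0,0,0,30,-30,0]]]}}

```text
time: 16.07
position: [0.5088, -0.3458, 0.2627]
ee_rot: [3.112, -0.409, -0.003]
ft_force: [0.6, 0.9, -0.8]
opening: 0.001
```

```bash
python3 - <<'E'
from seg import *
snap('wrist','w9.png');snap('top','top9.png');snap('scene','s9.png')
rel(.528,-.272,.086,-15.5)
E
```

```text
t 16.22 p [ 0.509  -0.3447  0.2619] yaw -14.9 F [-0.3  0.2 -0.5] M [-0.    0.03  0.04] op -0.0 q [ 0.81  0.49 -0.41  1.47  0.2   1.23  0.11]
REL [0.15 0.2  0.65] [  0.3 -75.6 175.7]
```

View pics/w9.png

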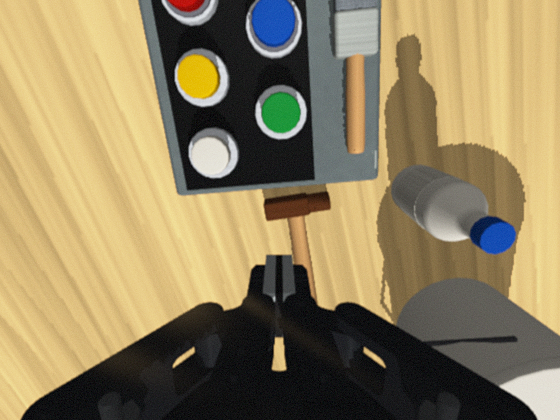

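View pics/s9.png

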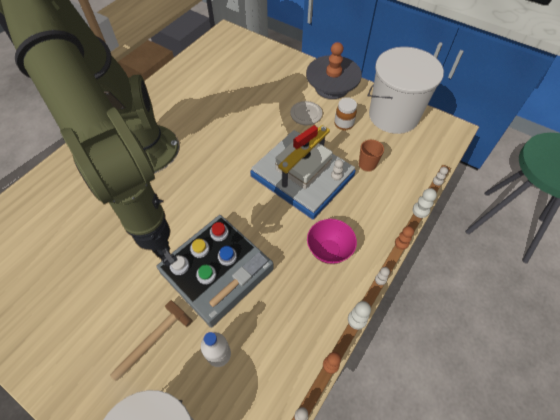

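```bash
python3 -c "
from rig import ctrl
print(ctrl.finish_job())"
```

```text
the job is handed in; nothing more can be done
None
```

The mould is clamped, the white, yellow and green buttons are pressed in that order, and the job was handed in at about 16 s of the 59 s. `finish_job` gives no verdict, so what follows rests on my own checks.

- **Clamp:** I turned the T-handle clockwise until the torque jumped, at a tool angle between 15.1° and 13.0°. The camera geometry put that point at about 15°. I then turned on to -15.1°, let go and lifted off. The wrist picture after release shows the bar about 8.4° past the line of the bridge, which is about 29.7° of extra turn. Going by the torque jump alone, it is 28 to 30°.
- **Torque reading:** the torque was uneven during the extra turn, and one reading after a fast step was close to zero. The bar still sat straight in the jaws in the picture, so I saw no slip.
- **Buttons:** each cap went down to 84 mm above the work surface, 10 mm below its unused height. There the force rose to 17–20 N with almost no further movement, so each reached its stop. I lifted fully clear after each press.
- **Not touched:** the red and blue buttons were not touched, and the other objects look unmoved in the final scene and wrist pictures. The arm stood clear of everything at hand-in.

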